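# Make up a cup-painting kit and a spice-labelling kit

### The job

Make up two kits from the things lying on both sides of the trays. The cup-painting kit goes in the white tray: stand the red cup upright in the middle of the round black pad and lay the blue marker and the green marker lengthwise on the two black strips, one on each. The spice-labelling kit goes in the wooden tray: stand the small pepper tin upright in the middle of its round black pad and lay the red marker lengthwise in the middle of its black strip; leave the purple power bank where it is.

Things in the scene. Friction and masses are not known exactly. Their poses are not given: they have to be found in the camera images.
- white_tray: fixed white plastic tray, 176 mm along its x, 236 mm along its y; walls 16 mm high, 6 mm thick; floor's upper face at z = 6 mm. Origin: centre of underside, on the worktop, z up. Flush in the floor: a round black pad 84 mm across at x 0, y +64 mm, and two black strips centred at x 0, y -16 and y -74 mm, 150 mm long along x, 36 mm wide
- wooden_tray: fixed brown wooden tray, 176 mm along its x, 236 mm along its y; walls 16 mm high, 6 mm thick; floor's upper face at z = 6 mm. Origin: centre of underside, on the worktop, z up. Flush in the floor: a round black pad 70 mm across at x 0, y +64 mm, and one black strip centred at x 0, y -45 mm, 150 mm long along x, 36 mm wide
- blue_marker_mid (a point): felt marker with a white barrel and a blue end, lying flat on the worktop, 12 mm wide, 12 mm thick, 128 mm long along its own y. The point is its centre, half-way up (6 mm above what it lies on); x is across the barrel, z up at the start. 12 g, may be gripped across the barrel
- red_marker_mid (a point): felt marker with a white barrel and a red end, lying flat on the worktop, 12 mm wide, 12 mm thick, 128 mm long along its own y. The point is its centre, half-way up (6 mm above what it lies on); x is across the barrel, z up at the start. 12 g, may be gripped across the barrel
- green_marker_mid (a point): felt marker with a white barrel and a green end, lying flat on the worktop, 12 mm wide, 12 mm thick, 128 mm long along its own y. The point is its centre, half-way up (6 mm above what it lies on); x is across the barrel, z up at the start. 12 g, may be gripped across the barrel
- red_cup_mid (a point): small red cup standing upright, 58 mm high, round body 59 mm across, open at the top, with a handle towards its own -y that reaches 51 mm from the cup's axis (6 mm thick). The point is on the axis of the round body, half-way up (29 mm above what it stands on); z is up along the axis. About 140 g; the body may be gripped across its x from above
- tin_mid (a point): small round grey pepper tin with a dark label, standing upright, 41 mm across, 51 mm high. The point is on its axis, half-way up (25.5 mm above what it stands on); z is up along the axis. About 70 g; the closed top is solid
- purple_bank: flat purple power bank lying on the worktop on the right, 136 mm along its own x, 68 mm along its own y, 16 mm thick; origin at the centre of its underside. Loose; a bystander to be left where it is. (Over the back of the worktop a fixed wall cabinet hangs, underside at z 0.52 m, x above 0.6 m, y -0.16 to 0.18 m: swing a tall arm round drawn in)

How it is judged:
At the end, for the whole second after the job is handed in: Cup (white tray) and tin (wooden) upright within 0.1 rad, within 15 mm in x and y of their pad's centre; blue and green markers flat, one on each white-tray strip, red on the wooden one's: centre within 14 mm across, 15 mm along, 0.2 rad of the strip. All at rest (x of red_cup_mid in the frame of white_tray between -0.015 and 0.015 m and y of red_cup_mid in the frame of white_tray between 0.049 and 0.079 m and z of red_cup_mid in the frame of white_tray between 0.029 and 0.041 m and angle between each of red_cup_mid, tin_mid's own z axis and vertical below 0.1 rad and x of tin_mid in the frame of wooden_tray between -0.015 and 0.015 m and y of tin_mid in the frame of wooden_tray between 0.049 and 0.079 m and z of tin_mid in the frame of wooden_tray between 0.0255 and 0.0375 m and x of red_marker_mid in the frame of wooden_tray between -0.015 and 0.015 m and y of red_marker_mid in the frame of wooden_tray between -0.059 and -0.031 m and z of red_marker_mid in the frame of wooden_tray between 0.004 and 0.018 m and angle between the y axis of red_marker_mid and the x axis of wooden_tray, either way round below 0.2 rad and (((x of blue_marker_mid in the frame of white_tray between -0.015 and 0.015 m and y of blue_marker_mid in the frame of white_tray between -0.03 and -0.002 m and z of blue_marker_mid in the frame of white_tray between 0.004 and 0.018 m and angle between the y axis of blue_marker_mid and the x axis of white_tray, either way round below 0.2 rad) and (x of green_marker_mid in the frame of white_tray between -0.015 and 0.015 m and y of green_marker_mid in the frame of white_tray between -0.088 and -0.06 m and z of green_marker_mid in the frame of white_tray between 0.004 and 0.018 m and angle between the y axis of green_marker_mid and the x axis of white_tray, either way round below 0.2 rad)) or ((x of green_marker_mid in the frame of white_tray between -0.015 and 0.015 m and y of green_marker_mid in the frame of white_tray between -0.03 and -0.002 m and z of green_marker_mid in the frame of white_tray between 0.004 and 0.018 m and angle between the y axis of green_marker_mid and the x axis of white_tray, either way round below 0.2 rad) and (x of blue_marker_mid in the frame of white_tray between -0.015 and 0.015 m and y of blue_marker_mid in the frame of white_tray between -0.088 and -0.06 m and z of blue_marker_mid in the frame of white_tray between 0.004 and 0.018 m and angle between the y axis of blue_marker_mid and the x axis of white_tray, either way round below 0.2 rad))) and linear speed of each of blue_marker, red_marker, green_marker, red_cup, tin below 0.02 m/s); the robot touches nothing.
It fails at once if the purple power bank is moved by more than 20 mm (distance of purple_bank from where it was at the start of the episode above 0.02 m).
It also fails if it takes over 141 s, if anything falls off the work surface, if the arm or the gripper's body presses on something with over 40 N, if the wrist force passes 120 N, or if a joint passes its speed limit or range.

### The arm

A 6-joint arm with a two-finger parallel gripper is mounted at the origin on a cart in front of the work surface, level with it; the furniture and walls round the work are solid. World frame = base frame: x ahead of the robot, y to its left, z up, the work surface at z = 0. Lengths are in m, angles in rad, forces in N, time in s.
With the tool pointing down it reaches from about 0.25 to 0.8 m from the base axis. Payload 3.9 kg.
Tool frame: the origin (TCP) lies at the very end of the fingers, on their centre line; the grasp point (between the pads) lies 19 mm behind it; z points along the fingers, y is the line along which they close (so a half turn about z gives the same grasp; the last joint's range is limited). The gripper opens to 85 mm and grips with 20 to 120 N. Pads are 22 mm wide; open, the fingers measure 114 mm over their backs; the gripper's body (76 mm by 85 mm) begins 54 mm behind the grasp point. The pads swing forward as they close: fully open they stand 13 mm farther back than shut.
Start: joints at [0, 0.26, -0.138, 1.173, 0, 1.571], TCP at [0.525, -0, 0.231] pointing down, gripper open.
Joint ranges: [-2.78, 2.78], [-0.83, 1.72], [-1.28, 1.37], [-1.9, 2.12], [-1.57, 1.48], [-3.14, 3.14]. Speed limits (rad/s): [2.57, 2.57, 3.14, 3.14, 3.14, 3.14].

### API

Orientations are given as a unit quaternion [w, x, y, z].
In Python, from workcell import robot gives the robot as it stands. The module is installed in compiled form; this text tells all that it offers.
- The arm moves only by the tool carry_out, never from a script. Its arguments are lists of equal length, an entry for each row: "travel": the shift along the tool's x, y, z as a fraction of full scale, a list of three; "yaw": the turn about the tool's z as a fraction of full scale; "jaw": the closure, from 0 (fully open) to 1 (shut). In form: {"travel": [[tx, ty, tz], ...], "yaw": [yaw, ...], "jaw": [jaw, ...]}. A call has 1 to 12 rows; each row shifts and turns the commanded pose from where the row before left it, along the tool's axes as they then stand; what a row does not reach is not made up. Full scale, the value 1, is 30 mm for a shift and 5 degrees for a turn. A row lasts 1/8 s, in which the tool goes at most 62.5 mm and 10.7 degrees, less where a joint would pass 70% of its speed; a pose out of reach is approached as far as the arm can. A call with a number of a shift or a turn outside -1 to 1 is refused whole. A call with a gripper value outside its range is refused whole. The fingers move at their own pace and stop on an object; the grip force is fixed at half the most. Time passes only in rows, so rows that do not move let the fingers close. It gives the time, the measured TCP pose, the force, the opening and the grip force at its end, in the units of the state.
- robot.sense(): the state, without advancing time (a new reading comes with each control period).
- robot.read_camera(name): name is "scene" or "side" or "wrist"; returns a dict with "frame" (420x560x3 uint8, blue, green, red), "fx", "fy", "cx", "cy" (pixels), "dist" ([k1, k2, p1, p2, k3] as OpenCV has them; the pictures are not rectified), "rvec" (rotation vector, rad) and "tvec" (3), from world to camera coordinates, as OpenCV has them. Camera axes: x right, y down, z forward; pixel columns grow to the right and rows downward; lengths in m; the calibration is good to about 2 mm. A picture is of the moment at which its call begins. There is no depth.
- robot.job_done(): hands the job in; it is judged then, once.
Trained networks look in a picture, given as the dict that the camera call returned (one of the last four; its "shot" number tells which), for a name from the list of things; names that differ only in an ending like _2 or _b are one class to them, and where a whole thing is asked for, a point or a joint stands for the part that bears it (a point fixed in the world has none). Each returns a list of dicts, best first, with "conf" (0 to 1); they miss things now and then, are a little off and sometimes report something else, mostly with a low value. They report only what shows in the picture. A call takes as long as a camera call.
- robot.boxes_of(query, picture): "rect" ([left, top, right, bottom] in pixels, round what is visible of it).
- robot.spot_point(query, picture): "centre" ([column, row] in pixels: a listed point, or the origin of a listed thing).
The state is a dict: "t": time; "joint_positions": joint angles; "dq": joint speeds; "effort": joint torques, N m; "position": TCP position; "tool_rot": TCP orientation; "wrist_force": force on the tool from outside, world axes, zero at the start; "ft_torque": the same for the moment, N m; "width": opening from 0.0 (shut) to 1.0 (fully open); "grasp_force": force on a finger pad.
Only numpy, scipy, OpenCV 4.12 (cv2) and the standard library are available. Lean on these libraries where they do the work, as an engineer would, in place of code of your own. Each camera call takes 0.05 s, during which the arm holds its last target. There are 200 camera calls.

## Working session

There is one attempt and no reset: what is moved stays moved. The work goes in short steps, Python scripts to look and compute and a tool call to move; the robot and the scene stay as the last step left them, time stands still between calls to the robot, and variables do not carry over. Pictures are saved under pics/ and viewed, at most 14 in all, crops included, and the job is handed in when it is done.

Besides the shell and the picture viewer there is one more tool, called after "Request:" as name([rows], argument=value, ...), one row to a line, values as JSON. carry_out: Moves the arm, as the interface text tells. Its arguments: {"type":"object","properties":{"travel":{"type":"array","items":{"type":"array","items":{"type":"number","minimum":-1,"maximum":1}}},"yaw":{"type":"array","items":{"type":"number","minimum":-1,"maximum":1}},"jaw":{"type":"array","items":{"type":"number"}}},"required":["travel","yaw","jaw"]}

```bash
mkdir -p pics
cat > h.py <<'E'
import numpy as np, cv2
from workcell import robot
def ray(p,px):
    K=np.array([[p['fx'],0,p['cx']],[0,p['fy'],p['cy']],[0,0,1.]])
    R=cv2.Rodrigues(np.array(p['rvec'],float))[0]; t=np.array(p['tvec'],float).reshape(3)
    u=cv2.undistortPointsIter(np.array([[px]],float),K,np.array(p['dist'],float),None,None,(3,50,1e-9)).reshape(2)
    return -R.T@t, R.T@np.array([u[0],u[1],1.])
def at_z(p,px,z):
    c,d=ray(p,px); return c+d*(z-c[2])/d[2]
def proj(p,X):
    K=np.array([[p['fx'],0,p['cx']],[0,p['fy'],p['cy']],[0,0,1.]])
    return cv2.projectPoints(np.array(X,float).reshape(-1,1,3),np.array(p['rvec'],float),np.array(p['tvec'],float),K,np.array(p['dist'],float))[0].reshape(-1,2)
Z=dict(white_tray=0,wooden_tray=0,blue_marker_mid=.006,red_marker_mid=.006,green_marker_mid=.006,red_cup_mid=.029,tin_mid=.0255,purple_bank=0)
E
python3 - <<'E'
from h import *
s=robot.sense(); print(s)
for n in("scene","side"):
    p=robot.read_camera(n); cv2.imwrite(f"pics/{n}0.png",p['frame']); print(n,ray(p,[280,210]))
    for k,z in Z.items():
        for r in robot.spot_point(k,p)[:2]: print(k,np.round(r['centre'],1),round(r['conf'],2),at_z(p,r['centre'],z).round(4))
E
```

```text
{'t': 0.0, 'joint_positions': array([-1.94294441e-05,  2.60670648e-01, -1.39354995e-01,  1.17269830e+00,
        2.54800399e-05,  1.57078278e+00]), 'dq': array([ 0.00013758, -0.00022769,  0.00073773, -0.00117428,  0.0018333 ,
       -0.00023604]), 'effort': array([-3.22425103e-04, -4.05677426e+01,  2.53926122e+01,  1.89446745e-02,
       -4.02533055e-05,  2.61086342e-05]), 'position': array([ 5.24327829e-01, -2.02359346e-06,  2.30477234e-01]), 'tool_rot': array([-6.90535084e-04,  7.07108540e-01,  7.07104365e-01, -6.72495507e-04]), 'wrist_force': array([-0.42557582,  1.09350842, -0.26860505]), 'ft_torque': array([ 0.06223075,  0.02038724, -0.00121246]), 'grasp_force': 0.0, 'width': 0.9988572206859261}
scene (array([-0.25600461,  0.80229627,  0.71865203]), array([ 0.60595476, -0.6079024 , -0.51361886]))
white_tray [324.5 214.1] 0.74 [ 0.4575 -0.1406  0.    ]
white_tray [341.4 181.2] 0.63 [ 0.5745 -0.3976  0.    ]
wooden_tray [271.9 247. ] 0.92 [0.4499 0.1306 0.    ]
blue_marker_mid [367.3 183.5] 0.6 [ 0.4784 -0.4466  0.006 ]
blue_marker_mid [326.6 184.2] 0.55 [ 0.5942 -0.3222  0.006 ]

[... 240 characters left out ...]
326.2 216.2] 0.56 [ 0.4192 -0.1005  0.0255]
purple_bank [343. 181.] 0.88 [ 0.5709 -0.4039  0.    ]
side (array([0.39362886, 0.94320649, 0.47605652]), array([ 0.13953824, -0.90528933, -0.40143358]))
white_tray [319.3 208.3] 0.77 [ 0.4472 -0.1551  0.    ]
wooden_tray [308.3 262. ] 0.96 [0.4538 0.1498 0.    ]
blue_marker_mid [280.3 185.3] 0.5 [ 0.5856 -0.3182  0.006 ]
red_marker_mid [235.4 297.7] 0.6 [0.5813 0.3089 0.006 ]
green_marker_mid [221.8 324.3] 0.69 [0.586  0.3886 0.006 ]
red_cup_mid [298.8 313. ] 0.67 [0.4522 0.3702 0.029 ]
red_cup_mid [308.2 261.7] 0.61 [0.4505 0.1969 0.029 ]
tin_mid [320.8 175.7] 0.74 [ 0.4554 -0.3726  0.0255]
purple_bank [288.  176.8] 0.55 [ 0.5735 -0.4231 -0.    ]
```

View pics/scene0.png

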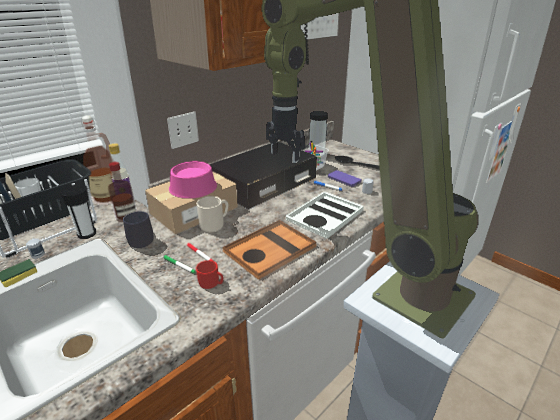

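View pics/side0.png

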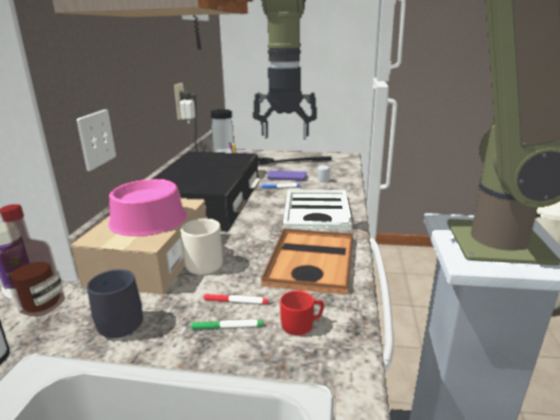

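The scene picture shows the white tray at (323,214) and the wooden tray at (270,247). The red and green markers (200,254), (180,264) and the cup (208,274) are on the left. The blue marker (328,185), tin (367,187) and bank (344,178) are on the right. I'll turn the tool 90° so the fingers close along world y, then look with the wrist camera.

Request:
carry_out([
  [0,0,-0.3],
  [0,0,-0.3],
  [0,0,-0.3],
  [0,0,-0.3],
  [0,0,-0.3],
  [0,0,-0.3],
  [0,0,-0.3],
  [0,0,-0.3],
  [0,0,0],
  [0,0,0],
  [0,0,0],
  [0,0,0],
], yaw=[-1,-1,-1,-1,-1,-1,-1,-1,-1,-1,-1,-1], jaw=[0.3,0.3,0.3,0.3,0.3,0.3,0.3,0.3,0.3,0.3,0.3,0.3])

```text
t: 2.4
position: [0.525, 0.0, 0.3033]
tool_rot: [-0.0, 0.257, 0.966, -0.0]
wrist_force: [0.4, 0.1, 0.3]
width: 0.696
grasp_force: 0.0
```

Request:
carry_out([
  [0,0,0],
  [0,0,0],
  [0,0,0],
  [0,0,0],
  [0,0,0],
  [0,0,0],
  [0,0,0],
  [0,0,0],
], yaw=[-1,-1,-1,-1,-1,-1,0,0], jaw=[0.3,0.3,0.3,0.3,0.3,0.3,0.3,0.3])

```text
t: 3.4
position: [0.525, 0.0, 0.3033]
tool_rot: [0.0, 0.001, 1.0, 0.0]
wrist_force: [-0.1, -0.3, -0.1]
width: 0.7
grasp_force: 0.0
```

Run:
```python
from h import *
from scipy.spatial.transform import Rotation as R
s=robot.sense(); q=s['tool_rot']; print(s['joint_positions'],s['width']); print(R.from_quat(q[[1,2,3,0]]).as_matrix().round(3))
p=robot.read_camera("wrist"); cv2.imwrite("pics/w0.png",p['frame'])
for px in ([0,0],[559,0],[559,419],[0,419]): print(at_z(p,px,0).round(3))
```

```text
[9.52867469e-06 2.40544803e-01 2.21624005e-02 1.35238396e+00
 1.16458990e-05 1.24344163e-03] 0.6996056806088917
[[-1.     0.001  0.   ]
 [ 0.001  1.     0.   ]
 [-0.     0.    -1.   ]]
[ 0.323 -0.331  0.   ]
[0.324 0.333 0.   ]
[0.991 0.516 0.   ]
[ 0.989 -0.515  0.   ]
```

View pics/w0.png

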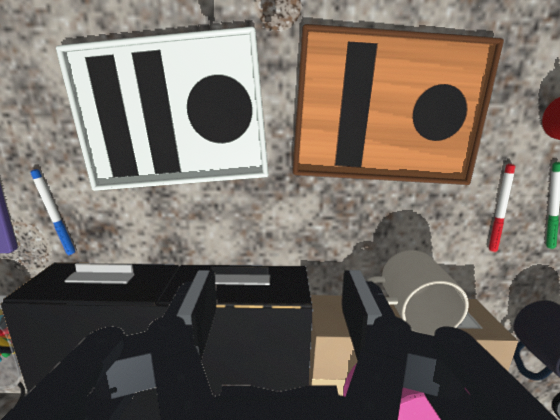

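The wrist picture shows both trays. The white tray has its pad at (219,108) and strips at (112,116) and (157,112). The wooden tray has its pad at (440,112) and strip at (356,104). The blue marker is at (52,211), the red at (502,208), and the green is at the right edge. I'll measure by segmentation.

```bash
cat >> h.py <<'E'
def blobs(p,mask,z,seeds):
    """minAreaRect/centroid of the mask component at each seed, in world xy at height z"""
    n,l,st,c=cv2.connectedComponentsWithStats(mask.astype(np.uint8))
    out=[]
    for (u,v) in seeds:
        k=l[v,u]
        if k==0: out.append(None); continue
        ys,xs=np.nonzero(l==k)
        W=np.array([at_z(p,[a,b],z)[:2] for a,b in zip(xs,ys)])
        r=cv2.minAreaRect(W.astype(np.float32)*1000)
        m=W.mean(0); w,V=np.linalg.eigh(np.cov((W-m).T)); d=V[:,1]*np.sign(V[0,1])
        out.append((m.round(4),np.round(r[0],1),np.round(r[1],1),round(np.degrees(np.arctan2(d[1],d[0])),2)))
    return out
E
python3 - <<'E'
from h import *
p=robot.read_camera("wrist"); f=p['frame'].astype(int)
dark=f.max(2)<60
for s in blobs(p,dark,.006,[(112,116),(157,112),(219,108),(356,104),(440,112)]): print(s)
# markers: white barrel or saturated end; local Otsu within a box
hsv=cv2.cvtColor(p['frame'],cv2.COLOR_BGR2HSV).astype(int)
mk=(f.min(2)>185)|((hsv[...,1]>150)&(hsv[...,2]>70))
k=np.zeros(mk.shape,bool); k[160:262,28:80]=1;k[155:260,482:522]=1
for s in blobs(p,mk&k,.007,[(52,211),(502,208)]): print(s)
for q in('blue_marker_mid','red_marker_mid','green_marker_mid'):
    for r in robot.spot_point(q,p)[:1]: print(q,r['centre'],r['conf'],at_z(p,r['centre'],.006))
E
```

```text
(array([ 0.4568, -0.2134]), array([ 460.8, -213.2]), array([148.2,  34. ]), np.float64(4.53))
(array([ 0.452 , -0.1556]), array([ 456. , -155.3]), array([148. ,  33.7]), np.float64(4.28))
(array([ 0.4489, -0.0756]), array([449.8, -75.4]), array([80.3, 78.8]), np.float64(-60.5))
(array([0.4435, 0.0963]), array([447.8,  96.2]), array([ 34.1, 149. ]), np.float64(-3.08))
(array([0.4531, 0.2049]), array([453.6, 204.8]), array([66.1, 67.4]), np.float64(-32.84))
(array([ 0.59  , -0.3183]), array([ 588.1, -317.8]), array([127.2,  14.3]), np.float64(12.79))
(array([0.5625, 0.3136]), array([563.4, 313.7]), array([61.6,  9.3]), np.float64(0.49))
blue_marker_mid [53.2, 212.7] 0.71 [ 0.58727177 -0.31838882  0.006     ]
red_marker_mid [500.3, 209.3] 0.77 [0.58307376 0.31099161 0.006     ]
green_marker_mid [557.4, 206.7] 0.72 [0.5792897 0.3923658 0.006    ]
```

Request:
carry_out([
  [0.1,0.95,0],
  [0.1,0.95,0],
  [0.1,0.95,0],
  [0.1,0.95,0],
  [0.1,0.95,0],
  [0.1,0.95,0],
  [0.1,0.95,0],
  [0.1,0.95,0],
  [0.1,0.95,0],
  [0.1,0.95,0],
  [0,0,0],
  [0,0,0],
], yaw=[0,0,0,0,0,0,0,0,0,0,0,0], jaw=[0.3,0.3,0.3,0.3,0.3,0.3,0.3,0.3,0.3,0.3,0.3,0.3])

```text
t: 5.15
position: [0.4949, 0.2845, 0.3032]
tool_rot: [-0.0, 0.0, 1.0, -0.0]
wrist_force: [0.2, 0.1, -0.3]
width: 0.7
grasp_force: 0.0
```

Run:
```python
from h import *
s=robot.sense(); print(s['joint_positions'].round(3),s['position'])
p=robot.read_camera("wrist"); cv2.imwrite("pics/w1.png",p['frame'])
print(ray(p,[p['cx'],p['cy']]))
for k in('red_marker_mid','green_marker_mid','red_cup_mid'):
    for r in robot.spot_point(k,p)[:1]: print(k,r['centre'],r['conf'],at_z(p,r['centre'],Z[k]).round(4))
```

```text
[ 5.220e-01  3.240e-01  1.390e-01  1.387e+00 -1.000e-03  5.220e-01] [0.49493616 0.28450049 0.30321594]
(array([0.41344712, 0.28495373, 0.44600092]), array([ 0.31853244, -0.00129594, -0.94791107]))
red_marker_mid [302.7, 226.1] 0.86 [0.5775 0.318  0.006 ]
green_marker_mid [353.3, 226.1] 0.62 [0.5776 0.3897 0.006 ]
red_cup_mid [349.6, 144.2] 0.98 [0.4607 0.3721 0.029 ]
```

View pics/w1.png

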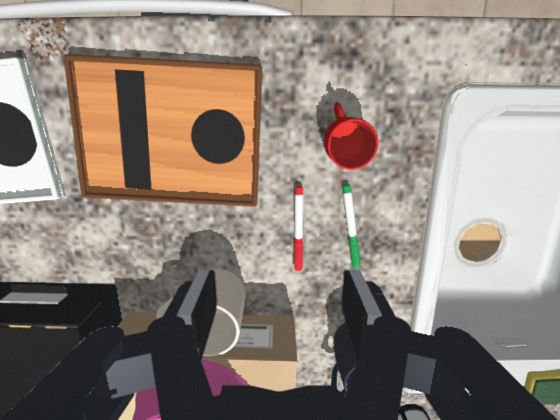

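The wrist picture shows the red marker running (298,184)-(298,271) and the green one (346,184)-(356,269). The cup rim is at (351,144) with its handle going up to about (338,104), and the sink is to the right.

```bash
cat >> h.py <<'E'
def ends(p,a,b,z=.007):
    A=at_z(p,a,z);B=at_z(p,b,z);d=B-A
    print('mid',((A+B)/2).round(4),'len',np.linalg.norm(d).round(4),'ang',np.degrees(np.arctan2(d[1],d[0])).round(1))
E
python3 - <<'E'
from h import *
p=robot.read_camera("wrist"); f=p['frame'].astype(int)
ends(p,(298,184),(298.5,271)); ends(p,(346,184),(356,269))
red=((f[...,2]-f[...,1]>60)&(f[...,2]-f[...,0]>60)); red[:, :318]=0; red[175:]=0
n,l,st,c=cv2.connectedComponentsWithStats(red.astype(np.uint8)); k=1+st[1:,4].argmax(); print(st[k])
m=(l==k).astype(np.uint8); 
body=cv2.morphologyEx(m,cv2.MORPH_OPEN,cv2.getStructuringElement(cv2.MORPH_ELLIPSE,(19,19)))
h=cv2.morphologyEx(m&~body,cv2.MORPH_OPEN,np.ones((3,3),np.uint8))
e=cv2.minEnclosingCircle(cv2.findNonZero(body)); print(e, at_z(p,e[0],.045))
print('handle',cv2.mean(np.indices(h.shape)[1].astype(float),h)[0],cv2.mean(np.indices(h.shape)[0].astype(float),h)[0], h.sum())
# fit cup pose: project body rim circle + base circle and handle
from scipy.optimize import minimize
H,W=m.shape
def render(v):
    x,y,a=v; im=np.zeros((H,W),np.uint8)
    t=np.linspace(0,2*np.pi,40); pts=[]
    for z in(0,.058): pts+= [(x+.0295*np.cos(s),y+.0295*np.sin(s),z) for s in t]
    cv2.fillConvexPoly(im,cv2.convexHull(proj(p,pts).astype(np.float32)).round().astype(int),1)
    d=np.array([np.cos(a),np.sin(a)]);nn=np.array([-d[1],d[0]]); pts=[]
    for r in(.02,.051):
        for s in(-.003,.003):
            for z in(.015,.045): pts.append([*(np.array([x,y])+d*r+nn*s),z])
    cv2.fillConvexPoly(im,cv2.convexHull(proj(p,pts).astype(np.float32)).round().astype(int),1); return im
best=min(((render((x,y,np.radians(a)))!=m).sum(),x,y,a) for x in np.arange(.444,.474,.003) for y in np.arange(.357,.387,.003) for a in range(160,225,5))
print(best)
b=min(((render((best[1]+i*.001,best[2]+j*.001,np.radians(best[3]+k)))!=m).sum(),best[1]+i*.001,best[2]+j*.001,best[3]+k) for i in range(-3,4) for j in range(-3,4) for k in range(-4,5,2)); print(b,m.sum())
E
```

```text
mid [0.5827 0.3115 0.007 ] len 0.1319 ang 1.3
mid [0.5812 0.3866 0.007 ] len 0.1307 ang 10.1
[ 324  102   55   68 2355]
((350.69293212890625, 141.98345947265625), 27.218294143676758) [0.45673093 0.36973666 0.045     ]
handle 338.79090909090905 110.48181818181817 110
(np.int64(287), np.float64(0.459), np.float64(0.372), 205)
(np.int64(263), np.float64(0.458), np.float64(0.371), 203) 2355
```

Request:
carry_out([
  [-0.355,0.427,0.2],
  [-0.355,0.427,0.6],
  [-0.355,0.427,1],
  [-0.355,0.427,1],
  [-0.355,0.427,1],
  [-0.355,0.427,1],
  [-0.355,0.427,1],
  [-0.355,0.427,1],
  [0,0,1],
  [0,0,0],
  [0,0,0],
  [0,0,0],
], yaw=[0,0,0,0,0,0,0,0,-1,-1,0,0], jaw=[0.5,0.5,0.5,0.5,0.5,0.5,0.5,0.5,0.5,0.5,0.5,0.5])

```text
t: 6.9
position: [0.5804, 0.3879, 0.0687]
tool_rot: [0.0, -0.087, 0.996, 0.0]
wrist_force: [0.3, -0.0, 1.0]
width: 0.5
grasp_force: 0.0
```

Run:
```python
from h import *
s=robot.sense(); print(s['joint_positions'].round(3),s['position'])
p=robot.read_camera("wrist"); cv2.imwrite("pics/w2.png",p['frame'])
print(proj(p,[[*s['position'][:2],z] for z in(.006,.03)]).round(1))
for r in robot.spot_point('green_marker_mid',p)[:1]: print(r['centre'],r['conf'],at_z(p,r['centre'],.006).round(4))
```

```text
[0.589 0.647 0.068 0.991 0.    0.416] [0.58041711 0.38794254 0.06871449]
[[278.7 232.8]
 [278.7 247.7]]
[280.1, 229.9] 0.89 [0.5782 0.3885 0.006 ]
```

View pics/w2.png

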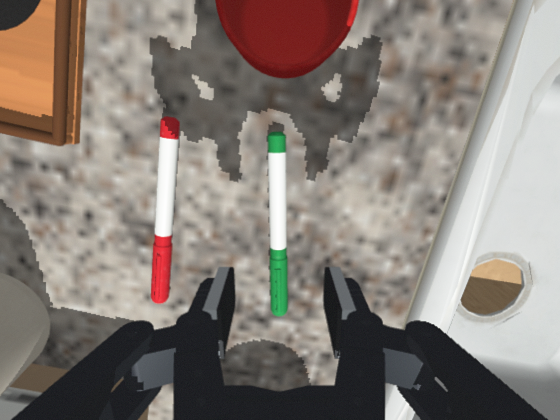

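The green marker runs (277,134)-(279,314), centred between the fingers and in line with them. Now I descend, close and lift.

Request:
carry_out([
  [0,0,0.7],
  [0,0,0.7],
  [0,0,0.5],
  [0,0,0.29],
  [0,0,0],
  [0,0,0],
  [0,0,0],
  [0,0,0],
  [0,0,0],
  [0,0,-0.3],
  [0,0,-0.7],
  [0,0,-1],
], yaw=[0,0,0,0,0,0,0,0,0,0,0,0], jaw=[0.5,0.5,0.5,0.5,0.5,1,1,1,1,1,1,1])

```text
t: 8.5
position: [0.5791, 0.3868, 0.063]
tool_rot: [-0.001, -0.087, 0.996, -0.001]
wrist_force: [-0.9, 0.9, 0.7]
width: 0.119
grasp_force: 60.2
```

```bash
cat >> h.py <<'E'
def go(x,y,z,ang,cur=None):
    "ang: world angle of marker/tool (-x axis), deg; yaw first, then shifts, in full-scale units"
    s=robot.sense(); q=s['tool_rot']; P=s['position']
    from scipy.spatial.transform import Rotation as R
    M=R.from_quat(q[[1,2,3,0]]).as_matrix(); a0=np.degrees(np.arctan2(-M[1,0],-M[0,0]))
    if cur is not None: P=np.array(cur[:3]); a0=cur[3]
    c,sn=np.cos(np.radians(ang)),np.sin(np.radians(ang)); d=(np.array([x,y,z])-P)/.03
    print('now',P.round(4),round(a0,2),'yaw',round(-(ang-a0)/5,3),'travel',np.round([-(d[0]*c+d[1]*sn),-d[0]*sn+d[1]*c,-d[2]],3))
E
python3 - <<'E'
from h import *
go(.4608,-.2132,.05,4.5)
E
```

```text
now [0.5791 0.3868 0.063 ] 10.0 yaw 1.1 travel [  5.5   -19.628   0.435]
```

Request:
carry_out([
  [0,0,-1],
  [0,0,-1],
  [0,0,-1],
  [0.275,-0.98,0],
  [0.275,-0.98,0],
  [0.275,-0.98,0],
  [0.275,-0.98,0],
  [0.275,-0.98,0],
  [0.275,-0.98,0],
  [0.275,-0.98,0],
  [0.275,-0.98,0],
  [0.275,-0.98,0],
], yaw=[0.55,0.55,0,0,0,0,0,0,0,0,0,0], jaw=[1,1,1,1,1,1,1,1,1,1,1,1])

```text
t: 10.0
position: [0.5264, 0.1168, 0.1537]
tool_rot: [-0.0, -0.039, 0.999, -0.0]
wrist_force: [0.1, 0.3, -0.1]
width: 0.117
grasp_force: 60.2
```

Request:
carry_out([
  [0.275,-0.98,0],
  [0.275,-0.98,0],
  [0.275,-0.98,0],
  [0.275,-0.98,0],
  [0.275,-0.98,0],
  [0.275,-0.98,0],
  [0.275,-0.98,0.4],
  [0.275,-0.98,1],
  [0.275,-0.98,1],
  [0.275,-0.98,0.8],
  [0.275,-0.98,0.3],
  [0,0,0],
], yaw=[0,0,0,0,0,0,0,0,0,0,0,0], jaw=[1,1,1,1,1,1,1,1,1,1,1,1])

```text
t: 11.5
position: [0.4608, -0.2129, 0.0479]
tool_rot: [-0.001, -0.038, 0.999, 0.0]
wrist_force: [-0.2, 0.3, -0.5]
width: 0.119
grasp_force: 60.2
```

Run:
```python
from h import *
go(.4608,-.2132,.0105,4.5); p=robot.read_camera("wrist"); cv2.imwrite("pics/w3.png",p['frame'])
```

```text
now [ 0.4608 -0.2129  0.0479] 4.32 yaw -0.036 travel [ 1.000e-03 -1.000e-02  1.245e+00]
```

View pics/w3.png

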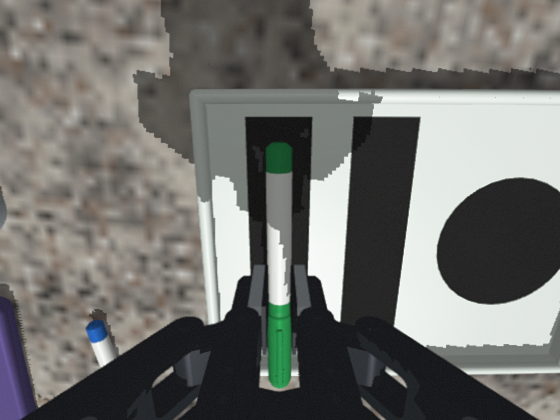

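The green marker (279,143)-(280,387) is centred over the left strip (246-312). I lower it, release and lift.

Request:
carry_out([
  [0,0,0.5],
  [0,0,0.5],
  [0,0,0.28],
  [0,0,0],
  [0,0,0],
  [0,0,0],
  [0,0,0],
  [0,0,-0.5],
  [0,0,-1],
  [0,0,-1],
  [0,0,-1],
  [0,0,-1],
], yaw=[0,0,0,0,0,0,0,0,0,0,0,0], jaw=[1,1,1,1,0.75,0.75,0.7,0.7,0.7,0.7,0.7,0.7])

```text
t: 13.05
position: [0.4617, -0.2116, 0.1461]
tool_rot: [-0.0, -0.039, 0.999, 0.0]
wrist_force: [0.3, 0.0, 0.3]
width: 0.302
grasp_force: 0.0
```

Run:
```python
from h import *
p=cv2.imread('pics/w2.png')
# red marker from w0 and w1 said (.5827,.3115) ang 1.3
go(.5825,.3115,.06,1.3)
p=robot.read_camera("wrist"); cv2.imwrite("pics/w4.png",p['frame'])
for k in('green_marker_mid','blue_marker_mid'):
    for r in robot.spot_point(k,p)[:1]: print(k,r['centre'],r['conf'],at_z(p,r['centre'],.012 if k[0]=='g' else .006).round(4))
```

```text
now [ 0.4617 -0.2116  0.1461] 4.49 yaw 0.639 travel [-4.423 17.34   2.871]
green_marker_mid [282.1, 198.5] 0.7 [ 0.4577 -0.209   0.012 ]
blue_marker_mid [166.1, 314.1] 0.72 [ 0.5886 -0.3153  0.006 ]
```

View pics/w4.png

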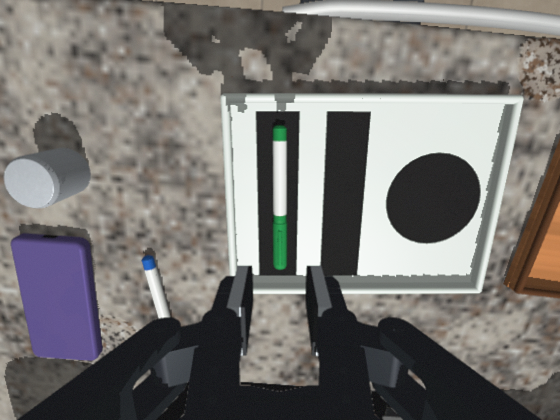

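The green marker (280,125)-(280,268) lies centred on its strip. The tin is at (45,178), the bank at (57,297), and the blue marker starts at (150,262). Blue is next, as it is close.

Run:
```python
from h import *
go(.588,-.3175,.07,12.8)
```

```text
now [ 0.4631 -0.2123  0.1467] 4.5 yaw -1.661 travel [-3.282 -4.343  2.557]
```

Request:
carry_out([
  [0,0,0],
  [0,0,0],
  [-0.656,-0.869,0],
  [-0.656,-0.869,0],
  [-0.656,-0.869,0.5],
  [-0.656,-0.869,1],
  [-0.658,-0.867,1],
  [0,0,0.06],
  [0,0,0],
], yaw=[-0.83,-0.83,0,0,0,0,0,0,0], jaw=[0.55,0.55,0.55,0.55,0.55,0.55,0.55,0.55,0.55])

```text
t: 14.32
position: [0.5853, -0.3161, 0.067]
tool_rot: [-0.001, -0.111, 0.994, 0.001]
wrist_force: [-0.5, -0.2, 0.7]
width: 0.447
grasp_force: 0.0
```

Run:
```python
from h import *
p=robot.read_camera("wrist"); cv2.imwrite("pics/w5.png",p['frame'])
P=robot.sense()['position']; print(proj(p,[[*P[:2],.006]]))
r=robot.spot_point('blue_marker_mid',p)[0]; X=at_z(p,r['centre'],.006); print(r,X); go(.588,-.3175,.003,12.8)
```

```text
[[278.18725817 234.64195762]]
{'centre': [273.4, 235.4], 'conf': 0.98} [ 0.58706173 -0.31918829  0.006     ]
now [ 0.5862 -0.3164  0.069 ] 12.81 yaw 0.003 travel [-0.051 -0.05   2.198]
```

View pics/w5.png

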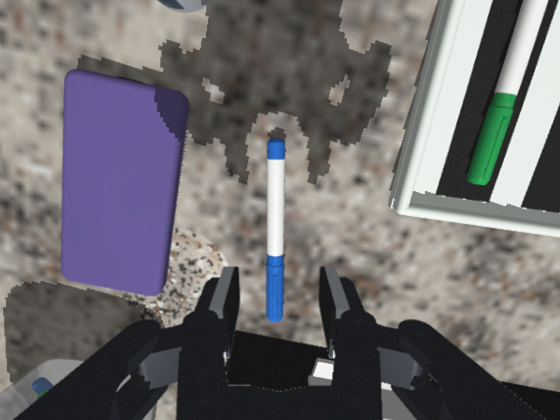

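The blue marker (277,140)-(275,320) is in line with the tool and about 2 mm left of centre. I correct for that and grasp.

Request:
carry_out([
  [-0.04,-0.06,0.7],
  [0,0,0.7],
  [0,0,0.5],
  [0,0,0.29],
  [0,0,0],
  [0,0,0],
  [0,0,0],
  [0,0,0],
  [0,0,0],
  [0,0,-0.3],
  [0,0,-0.7],
  [0,0,-1],
], yaw=[0,0,0,0,0,0,0,0,0,0,0,0], jaw=[0.55,0.55,0.55,0.55,0.55,1,1,1,1,1,1,1])

```text
t: 15.92
position: [0.5871, -0.3178, 0.0623]
tool_rot: [-0.001, -0.111, 0.994, 0.001]
wrist_force: [0.3, 0.4, 0.4]
width: 0.122
grasp_force: 61.3
```

Run:
```python
from h import *
go(.456,-.1553,.05,4.5)
```

```text
now [ 0.5871 -0.3178  0.0623] 12.8 yaw 1.66 travel [3.933 5.741 0.409]
```

Request:
carry_out([
  [0,0,-1],
  [0,0,-1],
  [0.655,0.957,0],
  [0.655,0.957,0],
  [0.655,0.957,0],
  [0.656,0.957,0],
  [0.656,0.957,0.5],
  [0.656,0.956,0.9],
  [0,0,0.9],
  [0,0,0.1],
  [0,0,0],
  [0,0,0],
], yaw=[0.83,0.83,0,0,0,0,0,0,0,0,0,0], jaw=[1,1,1,1,1,1,1,1,1,1,1,1])

```text
t: 17.42
position: [0.4585, -0.1566, 0.0518]
tool_rot: [0.001, -0.039, 0.999, -0.0]
wrist_force: [0.0, -0.0, 0.5]
width: 0.119
grasp_force: 61.3
```

Run:
```python
from h import *
go(.456,-.1553,.009,4.5)
```

```text
now [ 0.4585 -0.1566  0.0518] 4.48 yaw -0.005 travel [0.08  0.051 1.426]
```

Request:
carry_out([
  [0.08,0.05,0.5],
  [0,0,0.5],
  [0,0,0.41],
  [0,0,0],
  [0,0,0],
  [0,0,0],
  [0,0,0],
  [0,0,-0.5],
  [0,0,-1],
  [0,0,-1],
  [0,0,-1],
  [0,0,0],
], yaw=[0,0,0,0,0,0,0,0,0,0,0,0], jaw=[1,1,1,1,0.75,0.75,0.7,0.7,0.5,0.4,0.3,0.3])

```text
t: 18.92
position: [0.4566, -0.1553, 0.1158]
tool_rot: [0.003, -0.039, 0.999, -0.001]
wrist_force: [-0.3, -0.4, -1.5]
width: 0.699
grasp_force: 0.0
```

Run:
```python
from h import *
p=robot.read_camera("wrist")
for k,z in(('green_marker_mid',.012),('blue_marker_mid',.012),('tin_mid',.0255)):
    for r in robot.spot_point(k,p)[:1]: print(k,r['centre'],r['conf'],at_z(p,r['centre'],z).round(4))
go(.455,-.37,.12,0)
```

```text
green_marker_mid [211.2, 212.2] 0.63 [ 0.4603 -0.2083  0.012 ]
blue_marker_mid [281.2, 212.1] 0.76 [ 0.4559 -0.1536  0.012 ]
now [ 0.4537 -0.1543  0.1124] 4.5 yaw 0.9 travel [-0.045 -7.19  -0.254]
```

Request:
carry_out([
  [0,0,-0.6],
  [-0.006,-0.9,0],
  [-0.006,-0.9,0],
  [-0.006,-0.9,0],
  [-0.006,-0.9,0],
  [-0.006,-0.9,0],
  [-0.006,-0.9,0],
  [-0.006,-0.9,0],
  [0,-0.8,0],
  [0,0,0],
  [0,0,0],
], yaw=[0.9,0,0,0,0,0,0,0,0,0,0], jaw=[0.2,0.2,0.2,0.2,0.2,0.2,0.2,0.2,0.2,0.2,0.2])

```text
t: 20.5
position: [0.4551, -0.3666, 0.1303]
tool_rot: [-0.001, -0.0, 1.0, 0.001]
wrist_force: [-0.7, 0.1, -0.2]
width: 0.798
grasp_force: 0.0
```

Run:
```python
from h import *
p=robot.read_camera("wrist"); cv2.imwrite("pics/w6.png",p['frame'])
P=robot.sense()['position']; print(P,proj(p,[[*P[:2],.051],[*P[:2],0]]))
r=robot.spot_point('tin_mid',p)[0]; print(r,at_z(p,r['centre'],.0255))
b=robot.boxes_of('tin_mid',p)[0]; print(b)
```

```text
[ 0.45531061 -0.36638679  0.13056738] [[278.6061292  224.72173646]
 [278.55850204 204.29769952]]
{'centre': [235.7, 206.9], 'conf': 0.72} [ 0.44979944 -0.39987993  0.0255    ]
{'rect': [206.2, 173.8, 266.6, 242.2], 'conf': 0.6}
```

View pics/w6.png

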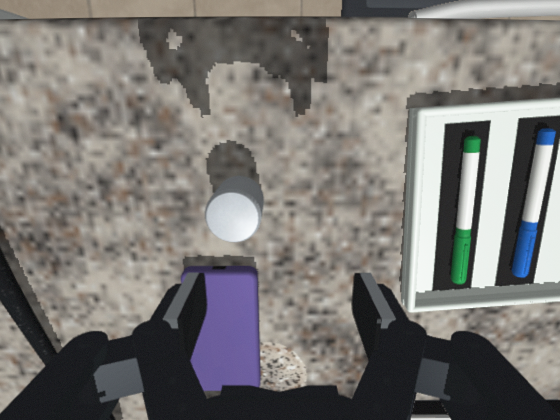

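The tin's top disc is at (233,216), well left of the tool line. The bank starts at row 265, just behind the tin.

Run:
```python
from h import *
p=robot.read_camera("wrist"); f=cv2.cvtColor(p['frame'],cv2.COLOR_BGR2GRAY)
c=cv2.HoughCircles(cv2.medianBlur(f[170:260,180:290],3),cv2.HOUGH_GRADIENT,1,50,param1=100,param2=15,minRadius=20,maxRadius=40); print(c)
for px in ((233,216),):
    print(at_z(p,px,.051)); t=at_z(p,px,.051)
th=np.linspace(0,6.3,5); print(proj(p,[(t[0]+.0205*np.cos(a),t[1]+.0205*np.sin(a),.051) for a in th]).round(1))
print(at_z(p,(220,266),.016)); go(t[0],t[1],.13,0)
```

```text
[[[52.5 44.5 25.4]]]
[ 0.44963035 -0.39883112  0.051     ]
[[234.2 242.6]
 [261.9 215.9]
 [231.5 187.9]
 [204.2 216.3]
 [234.7 242.6]]
[ 0.50716148 -0.41719943  0.016     ]
now [ 0.4558 -0.3667  0.1313] 0.05 yaw 0.011 travel [ 0.206 -1.072  0.042]
```

Request:
carry_out([
  [0.1,-0.53,0],
  [0.1,-0.54,0],
  [0,0,0.8],
  [0,0,1],
  [0,0,1],
  [0,0,0.7],
  [0,0,0.33],
  [0,0,0],
  [0,0,0],
  [0,0,0],
], yaw=[0,0,0,0,0,0,0,0,0,0], jaw=[0.15,0.15,0.15,0.15,0.15,0.15,0.15,0.15,1,1])

```text
t: 21.95
position: [0.4508, -0.4006, 0.018]
tool_rot: [0.001, 0.0, 1.0, -0.001]
wrist_force: [-0.2, 0.3, 1.8]
width: 0.461
grasp_force: 60.3
```

Request:
carry_out([
  [0,0,0],
  [0,0,0],
  [0,0,0],
  [0,0,-0.2],
  [0,0,-0.5],
  [0,0,-1],
  [0,0,-1],
], yaw=[0,0,0,0,0,0,0], jaw=[1,1,1,1,1,1,1])

```text
t: 22.82
position: [0.4497, -0.3995, 0.0988]
tool_rot: [-0.0, -0.0, 1.0, 0.0]
wrist_force: [0.9, -0.1, 0.0]
width: 0.467
grasp_force: 60.4
```

Run:
```python
from h import *
go(.4537,.2049,.13,0)
```

```text
now [ 0.4497 -0.3995  0.0988] 0.01 yaw 0.001 travel [-0.134 20.146 -1.04 ]
```

Request:
carry_out([
  [0,0.96,-0.5],
  [0,0.96,0],
  [0,0.96,0],
  [0,0.96,0],
  [0,0.96,0],
  [0,0.96,0],
  [0,0.96,0],
  [0,0.96,0],
  [0,0.96,0],
  [0,0.96,0],
  [0,0.96,0],
  [0,0.96,0],
], yaw=[0,0,0,0,0,0,0,0,0,0,0,0], jaw=[1,1,1,1,1,1,1,1,1,1,1,1])

```text
t: 24.32
position: [0.4499, -0.0532, 0.1133]
tool_rot: [0.0, -0.0, 1.0, -0.0]
wrist_force: [0.6, -0.2, -0.5]
width: 0.468
grasp_force: 60.5
```

Request:
carry_out([
  [0,0.96,0],
  [0,0.96,0],
  [0,0.96,0],
  [0,0.96,0],
  [0,0.96,0],
  [0,0.96,0],
  [-0.13,0.96,0],
  [0,0.96,0.5],
  [0,0.96,0.8],
  [0,0,0.8],
  [0,0,0],
  [0,0,0],
], yaw=[0,0,0,0,0,0,0,0,0,0,0,0], jaw=[1,1,1,1,1,1,1,1,1,1,1,1])

```text
t: 25.82
position: [0.4542, 0.2051, 0.0505]
tool_rot: [0.0, 0.0, 1.0, 0.0]
wrist_force: [-0.2, -0.0, 0.3]
width: 0.465
grasp_force: 60.6
```

Run:
```python
from h import *
go(.4537,.2049,.0225,0)
```

```text
now [0.4542 0.2051 0.0505] -0.02 yaw -0.004 travel [ 0.017 -0.005  0.933]
```

Request:
carry_out([
  [0,0,0.4],
  [0,0,0.3],
  [0,0,0.17],
  [0,0,0],
  [0,0,0],
  [0,0,0],
  [0,0,0],
  [0,0,-0.5],
  [0,0,-1],
  [0,0,-1],
  [0,0,-0.8],
  [0,0,0],
], yaw=[0,0,0,0,0,0,0,0,0,0,0,0], jaw=[1,1,1,1,0.4,0.35,0.35,0.35,0.35,0.4,0.5,0.55])

```text
t: 27.32
position: [0.4554, 0.2058, 0.124]
tool_rot: [0.002, 0.0, 1.0, 0.001]
wrist_force: [0.3, 0.9, -0.3]
width: 0.449
grasp_force: 0.0
```

Run:
```python
from h import *
p=robot.read_camera("wrist")
r=robot.spot_point('tin_mid',p)[0]; print(r,at_z(p,r['centre'],.0315))
go(.5825,.3115,.07,1.3)
```

```text
{'centre': [279.0, 216.6], 'conf': 0.76} [0.45443191 0.2062351  0.0315    ]
now [0.4536 0.205  0.1219] 0.0 yaw -0.26 travel [-4.378  3.453  1.729]
```

Request:
carry_out([
  [-0.729,0.575,0],
  [-0.729,0.575,0],
  [-0.73,0.575,0],
  [-0.73,0.576,0.2],
  [-0.73,0.576,0.7],
  [-0.73,0.576,0.7],
  [0,0,0.13],
  [0,0,0],
  [0,0,0],
], yaw=[-0.26,0,0,0,0,0,0,0,0], jaw=[0.55,0.55,0.55,0.55,0.55,0.55,0.55,0.55,0.55])

```text
t: 28.55
position: [0.5825, 0.3105, 0.0709]
tool_rot: [-0.0, -0.011, 1.0, -0.0]
wrist_force: [0.0, -0.5, -0.1]
width: 0.447
grasp_force: 0.0
```

Run:
```python
from h import *
p=robot.read_camera("wrist"); cv2.imwrite("pics/w7.png",p['frame'])
P=robot.sense()['position']; print(proj(p,[[*P[:2],.006]]))
r=robot.spot_point('red_marker_mid',p)[0]; X=at_z(p,r['centre'],.006); print(r,X); go(.5825,.3115,.003,1.3)
```

```text
[[278.84771695 232.13709224]]
{'centre': [282.0, 232.6], 'conf': 0.72} [0.58309506 0.31281667 0.006     ]
now [0.583  0.3108 0.0715] 1.28 yaw -0.003 travel [0.017 0.024 2.283]
```

View pics/w7.png

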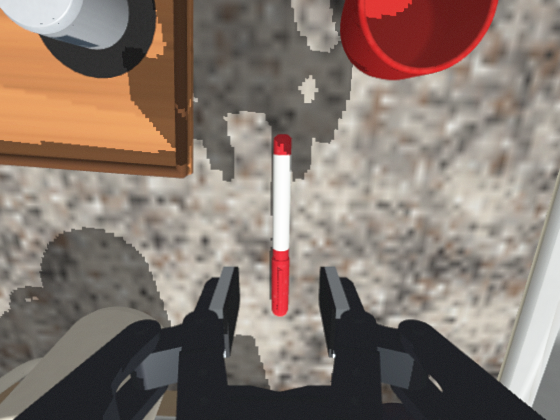

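The red marker (283,136)-(280,315) lies between the fingers and in line with them.

Request:
carry_out([
  [0,0.05,0.7],
  [0,0,0.7],
  [0,0,0.5],
  [0,0,0.37],
  [0,0,0],
  [0,0,0],
  [0,0,0],
  [0,0,0],
  [0,0,0],
  [0,0,-0.3],
  [0,0,-0.7],
  [0,0,-1],
], yaw=[0,0,0,0,0,0,0,0,0,0,0,0], jaw=[0.55,0.55,0.55,0.55,0.55,1,1,1,1,1,1,1])

```text
t: 30.15
position: [0.5819, 0.312, 0.062]
tool_rot: [-0.001, -0.011, 1.0, -0.001]
wrist_force: [-0.1, -0.1, -0.5]
width: 0.118
grasp_force: 61.1
```

Run:
```python
from h import *
go(.4478,.0962,.05,-3.1)
```

```text
now [0.5819 0.312  0.062 ] 1.3 yaw 0.88 travel [ 4.074 -7.425  0.399]
```

Request:
carry_out([
  [0,0,-1],
  [0,0,-1],
  [0,0,-1],
  [0.509,-0.928,0],
  [0.509,-0.928,0],
  [0.509,-0.928,0],
  [0.509,-0.928,0],
  [0.509,-0.928,0],
  [0.509,-0.928,0],
  [0.51,-0.928,0],
  [0.51,-0.929,0],
  [0,0,0.8],
], yaw=[0.88,0,0,0,0,0,0,0,0,0,0,0], jaw=[1,1,1,1,1,1,1,1,1,1,1,1])

```text
t: 31.65
position: [0.4487, 0.0955, 0.1297]
tool_rot: [0.001, 0.028, 1.0, 0.0]
wrist_force: [1.1, 1.0, -0.1]
width: 0.118
grasp_force: 61.1
```

Request:
carry_out([
  [0,0,1],
  [0,0,1],
  [0,0,0.55],
  [0,0,0],
  [0,0,0],
  [0,0,0],
], yaw=[0,0,0,0,0,0], jaw=[1,1,1,1,1,1])

```text
t: 32.4
position: [0.45, 0.097, 0.0529]
tool_rot: [0.001, 0.027, 1.0, 0.0]
wrist_force: [0.3, 0.4, -0.3]
width: 0.12
grasp_force: 61.1
```

Run:
```python
from h import *
go(.4478,.0962,.009,-3.1)
```

```text
now [0.45   0.097  0.0529] -3.1 yaw 0.0 travel [ 0.07  -0.031  1.462]
```

Request:
carry_out([
  [0.06,-0.03,0.5],
  [0,0,0.5],
  [0,0,0.45],
  [0,0,0],
  [0,0,0],
  [0,0,0],
  [0,0,-0.3],
  [0,0,-1],
  [0,0,-1],
  [0,0,-1],
  [0,0,-1],
  [0,0,0],
], yaw=[0,0,0,0,0,0,0,0,0,0,0,0], jaw=[1,1,1,1,0.75,0.7,0.7,0.7,0.7,0.4,0.2,0])

```text
t: 33.9
position: [0.4493, 0.0964, 0.1403]
tool_rot: [0.003, 0.027, 1.0, 0.001]
wrist_force: [-0.5, 0.2, -0.8]
width: 0.92
grasp_force: 0.0
```

Run:
```python
from h import *
p=robot.read_camera("wrist")
r=robot.spot_point('red_marker_mid',p)[0]; print(r,at_z(p,r['centre'],.012))
go(.4575,.371,.14,23)
```

```text
{'centre': [277.4, 198.9], 'conf': 0.94} [0.44507839 0.09584616 0.012     ]
now [0.4472 0.096  0.1378] -3.1 yaw -5.22 travel [-3.897  8.304 -0.074]
```

Request:
carry_out([
  [0,0,-0.3],
  [0,0,0],
  [0,0,0],
  [0,0,0],
  [0,0,0],
  [0,0,0],
  [-0.433,0.923,0],
  [-0.433,0.923,0],
  [-0.433,0.923,0],
  [-0.433,0.923,0],
  [-0.433,0.923,0],
  [-0.433,0.923,0],
], yaw=[-0.87,-0.87,-0.87,-0.87,-0.87,-0.87,0,0,0,0,0,0], jaw=[0,0,0,0,0,0,0,0,0,0,0,0])

```text
t: 35.5
position: [0.453, 0.2798, 0.1449]
tool_rot: [-0.001, -0.199, 0.98, -0.001]
wrist_force: [0.2, 0.7, 0.1]
width: 1.0
grasp_force: 0.0
```

Request:
carry_out([
  [-0.433,0.922,0],
  [-0.433,0.922,0],
  [-0.433,0.922,0],
  [0,0,0],
  [0,0,0],
], yaw=[0,0,0,0,0], jaw=[0,0,0,0,0])

```text
t: 36.12
position: [0.4565, 0.3699, 0.1452]
tool_rot: [-0.001, -0.199, 0.98, -0.001]
wrist_force: [0.4, -0.5, 0.0]
width: 0.997
grasp_force: 0.0
```

Run:
```python
from h import *
p=robot.read_camera("wrist"); cv2.imwrite("pics/w8.png",p['frame'])
P=robot.sense()['position']; print(P,proj(p,[[*P[:2],.058],[*P[:2],0]]))
r=robot.spot_point('red_cup_mid',p)[0]; X=at_z(p,r['centre'],.029); print(r,X)
c=(.4575,.371); t=np.linspace(0,2*np.pi,5)[:4]+np.radians(23); print(proj(p,[(c[0]+.0295*np.cos(a),c[1]+.0295*np.sin(a),.058) for a in t]).round(1))
```

```text
[0.45673968 0.3696954  0.1454746 ] [[278.69923324 221.01338245]
 [278.85510203 199.6374614 ]]
{'centre': [279.7, 212.7], 'conf': 0.87} [0.45918634 0.37154889 0.029     ]
[[279.9 258.9]
 [320.  222.6]
 [279.9 183.4]
 [239.9 222.6]]
```

View pics/w8.png

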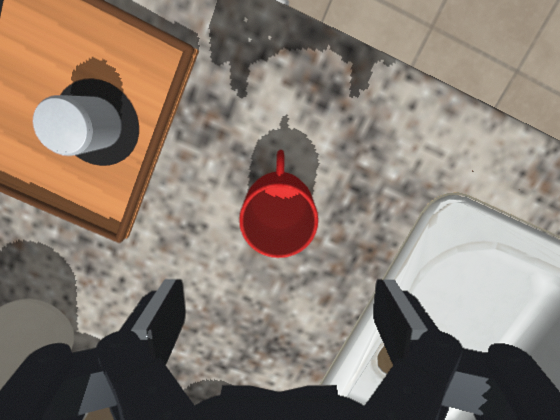

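The cup rim is centred at (279,219) between the fingers, with the handle at (280,160) straight ahead, so the fingers clear it.

Request:
carry_out([
  [0,0,1],
  [0,0,1],
  [0,0,1],
  [0,0,0.7],
  [0,0,0.4],
  [0,0,0],
  [0,0,0],
  [0,0,0],
  [0,0,0],
  [0,0,0],
], yaw=[0,0,0,0,0,0,0,0,0,0], jaw=[0,0,0,0,0,0,1,1,1,1])

```text
t: 37.48
position: [0.4586, 0.3718, 0.025]
tool_rot: [0.001, -0.199, 0.98, 0.001]
wrist_force: [0.3, -0.5, 6.2]
width: 0.672
grasp_force: 64.7
```

Run:
```python
from h import *
s=robot.sense(); P=s['position']; go(.4498,-.0755,P[2]+.006,23); print(s['width'])
p=robot.read_camera("wrist"); cv2.imwrite("pics/w9.png",p['frame'])
```

```text
now [0.4586 0.3718 0.025 ] 23.0 yaw -0.0 travel [  6.097 -13.61   -0.2  ]
0.6719679815621985
```

Request:
carry_out([
  [0,0,-0.3],
  [0,0,-1],
  [0,0,-1],
  [0,0,-1],
  [0,0,-0.7],
  [0.435,-0.972,0],
  [0.435,-0.972,0],
  [0.435,-0.972,0],
  [0.435,-0.972,0],
  [0.435,-0.972,0],
  [0.435,-0.972,0],
  [0.435,-0.972,0],
], yaw=[0,0,0,0,0,0,0,0,0,0,0,0], jaw=[1,1,1,1,1,1,1,1,1,1,1,1])

```text
t: 39.02
position: [0.4526, 0.1464, 0.1436]
tool_rot: [-0.0, -0.2, 0.98, 0.0]
wrist_force: [-0.5, -0.4, -1.9]
width: 0.669
grasp_force: 64.3
```

Request:
carry_out([
  [0.435,-0.972,0],
  [0.435,-0.972,0],
  [0.436,-0.972,0],
  [0.436,-0.972,0],
  [0.436,-0.972,0],
  [0.436,-0.972,0],
  [0.436,-0.974,0.5],
  [0,0,1],
  [0,0,1],
  [0,0,0.4],
  [0,0,0],
  [0,0,0],
], yaw=[0,0,0,0,0,0,0,0,0,0,0,0], jaw=[1,1,1,1,1,1,1,1,1,1,1,1])

```text
t: 40.52
position: [0.4496, -0.0763, 0.0574]
tool_rot: [0.001, -0.2, 0.98, -0.0]
wrist_force: [-0.8, 1.5, -0.5]
width: 0.669
grasp_force: 64.4
```

Run:
```python
from h import *
go(.4498,-.0755,.031,23)
p=robot.read_camera("wrist"); cv2.imwrite("pics/w9.png",p['frame'])
```

```text
now [ 0.4496 -0.0763  0.0574] 23.02 yaw 0.004 travel [-0.016  0.022  0.878]
```

View pics/w9.png

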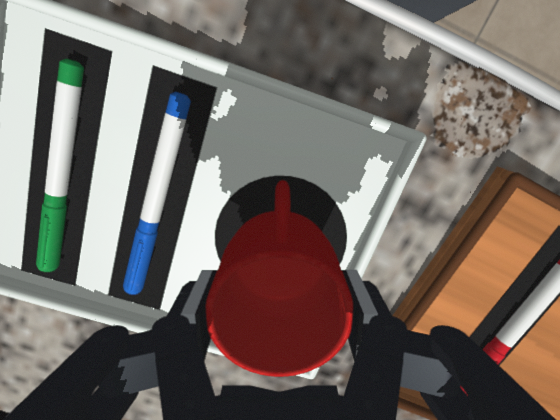

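The cup is over the pad (pad visible at (281,230)), and both markers sit on their strips. I lower it, release and lift.

Request:
carry_out([
  [0,0.02,0.4],
  [0,0,0.3],
  [0,0,0.17],
  [0,0,0],
  [0,0,0],
  [0,0,0],
  [0,0,0],
  [0,0,-0.4],
  [0,0,-1],
  [0,0,-1],
  [0,0,-1],
  [0,0,-1],
], yaw=[0,0,0,0,0,0,0,0,0,0,0,0], jaw=[1,1,1,1,0.1,0.1,0.1,0.1,0.1,0.1,0.1,0.1])

```text
t: 42.08
position: [0.4485, -0.0757, 0.1641]
tool_rot: [0.0, -0.199, 0.98, -0.0]
wrist_force: [-0.2, 0.2, -0.2]
width: 0.9
grasp_force: 0.0
```

Request:
carry_out([
  [0,0,-1],
  [0,0,-1],
  [0,0,-1],
  [0,0,-1],
  [0,0,0],
  [0,0,0],
  [0,0,0],
  [0,0,0],
], yaw=[0,0,0,0,0,0,0,0], jaw=[0.1,0.1,0.1,0.1,0.1,0.1,0.1,0.1])

```text
t: 43.08
position: [0.4478, -0.0756, 0.2814]
tool_rot: [-0.001, -0.199, 0.98, 0.0]
wrist_force: [0.1, 0.1, 0.2]
width: 0.899
grasp_force: 0.0
```

Run:
```python
from h import *
def tr(X,o,a):
    c,s=np.cos(np.radians(a)),np.sin(np.radians(a)); d=X[:2]-o; return (np.array([c*d[0]+s*d[1],-s*d[0]+c*d[1]])*1000).round(1)
aw,ao=4.5,-3.1
ax=lambda a:np.array([-np.sin(np.radians(a)),np.cos(np.radians(a))])
ow=np.array([.4498,-.0755])-.064*ax(aw); oo=np.array([.4537,.2049])-.064*ax(ao)
for n in('wrist','side'):
  p=robot.read_camera(n)
  if n=='wrist': cv2.imwrite("pics/w10.png",p['frame'])
  for k,z,o,a in(('red_cup_mid',.035,ow,aw),('green_marker_mid',.012,ow,aw),('blue_marker_mid',.012,ow,aw),('tin_mid',.0315,oo,ao),('red_marker_mid',.012,oo,ao)):
    for r in robot.spot_point(k,p)[:1]: print(n,k,round(r['conf'],2),tr(at_z(p,r['centre'],z),o,a))
```

```text
wrist red_cup_mid 0.72 [-4.2 63.1]
wrist green_marker_mid 0.9 [ -4.  -67.6]
wrist blue_marker_mid 0.93 [ -2.2 -15. ]
wrist tin_mid 0.91 [-5.1 61.2]
wrist red_marker_mid 0.6 [ -3.7 -44.6]
side red_cup_mid 0.62 [-10.   42.1]
side green_marker_mid 0.45 [  3.1 -83. ]
side blue_marker_mid 0.6 [ 18.  316.6]
side tin_mid 0.74 [ 3.9 57.1]
side red_marker_mid 0.85 [ -3.4 -43.4]
```

View pics/w10.png

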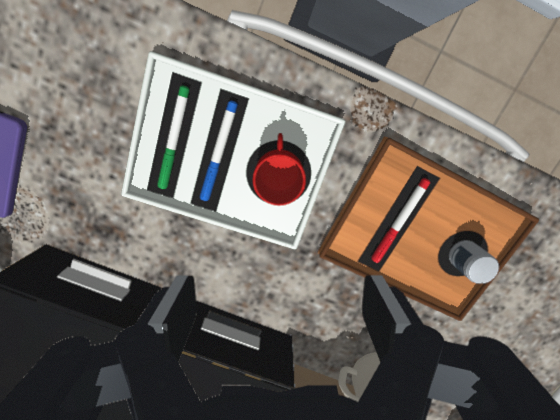

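Everything is in place: the green marker (173,138) and blue marker (219,150) lie on their strips, and the cup (279,178) stands on its pad. In the wooden tray the red marker (402,220) is on its strip and the tin stands on its pad. I'm handing in.

```bash
python3 -c "
from workcell import robot
print(robot.job_done())"
```

```text
the job is handed in; nothing more can be done
None
```

I've handed in both kits: the last wrist picture, at about 43 s, shows all five items on their pads and strips, the power bank was never handled, and no verdict came back.

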